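Vent the curing box, tug the lid, free the catch only if it holds, and hold the lid open

ROBOT

A 7-joint arm with a two-finger parallel gripper is mounted at the origin on the work surface. World frame = base frame: x ahead of the robot, y to its left, z up, the work surface at z = 0. Lengths are in m, angles in rad, forces in N, time in s.
With the tool pointing down it reaches from about 0.375 to 0.925 m from the base axis. Payload 3.1 kg.
Tool frame: the origin (TCP) lies between the finger pads; the fingertips stand 22 mm ahead of it and the grasp point (between the pads) lies 3 mm ahead of it; z points along the fingers, y is the line along which they close (so a half turn about z gives the same grasp; the last joint's range is limited). The gripper opens to 85 mm and grips with 20 to 120 N. Pads are 22 mm wide; open, the fingers measure 114 mm over their backs; the gripper's body (76 mm by 85 mm) begins 54 mm behind the grasp point. The pads swing forward as they close: fully open they stand 13 mm farther back than shut.
Start: joints at [1.009, 0.383, 0.044, 1.598, -0.018, 1.161, -0.05], TCP at [0.291, -0.581, 0.253] pointing down, gripper open.
Joint ranges: [-2.61, 2.61], [-0.41, 2.15], [-1.48, 1.57], [0, 2.5], [-1.57, 4.71], [0.05, 1.97], [-2.85, 2.85]. Speed limits (rad/s): [2.79, 2.79, 3.14, 3.14, 3.14, 3.14, 3.14].

INTERFACE

Orientations are given as [roll, pitch, yaw] about the fixed x, y, z axes, in that order (R = Rz(yaw) Ry(pitch) Rx(roll)).
In Python, from cell import manip gives the robot as it stands.
- The arm moves only by the tool jog_arm, never from a script. Its argument "steps" is a list of rows, each a list of 3 entries, a list of its own where there are three numbers: the shift along the tool's x, y, z in m, then the turn, a rotation vector about the tool's x, y, z in rad, then the opening, from -1 (shut) to 1 (fully open). A call has 1 to 12 rows; each row is the pose to reach, as a shift and turn from the pose commanded when the call began, along the tool's axes at that moment; what a row does not reach only later rows make up. A row lasts 1/8 s, in which the tool goes at most 62.5 mm and 10.7 degrees, less where a joint would pass 70% of its speed; a pose out of reach is approached as far as the arm can. A call with a gripper value outside its range is refused whole. The fingers move at their own pace and stop on an object; "squeeze" is the grip in N (left out, the last holds). Time passes only in rows, so rows that repeat a pose let the fingers close. It gives the time, the measured TCP pose, the force, the opening and the grip force at its end, in the units of the state.
- manip.get_obs(): the state, without advancing time (a new reading comes with each control period).
- manip.read_camera(name): name is "scene" or "top" or "wrist"; returns a dict with "img" (400x640x3 uint8, red, green, blue), "z_map" (400x640 float32, m along the optical axis (not along the pixel's ray), 0 where there is no reading), "fx", "fy", "cx", "cy" (pixels), "R" (3x3) and "t" (3): a world point X has camera coordinates R X + t; the wrist camera has in their place "T_tool_cam" (4x4, takes a point from camera to tool coordinates, whose origin is the TCP and whose axes are the flange's). Camera axes: x right, y down, z forward; pixel columns grow to the right and rows downward; lengths in m; the calibration is good to about 2 mm. A picture is of the moment at which its call begins: read the wrist's pose just before it.
- manip.finish_job(): hands the job in; it is judged then, once.
The state is a dict: "time_s": time; "qpos": joint angles; "qvel": joint speeds; "joint_torque": joint torques, N m; "position": TCP position; "tool_rot": TCP orientation; "force": force on the tool from outside, world axes, zero at the start; "wrist_torque": the same for the moment, N m; "finger_gap": finger opening in m; "grip_force": force on a finger pad.
Only numpy, scipy, OpenCV 4.12 (cv2) and the standard library are available. Lean on these libraries where they do the work, as an engineer would, in place of code of your own. Each camera call takes 0.05 s, during which the arm holds its last target. There are 200 camera calls.

TASK

The pressure curing box on the dental bench has finished: press its relief plunger right down to the stop, then tug the lid up by its bar to learn whether it is caught. If it is caught, draw the catch slide fully outward to release it; if it is not, leave the catch slide alone. Raise the lid by its bar to about 45 degrees and finish while still holding it there, without disturbing the cast inside or the other things on the bench.

Things in the scene. Friction and masses are not known exactly. Their poses are not given: they have to be found in the camera images.
- curebox: White pressure curing box, fixed. Origin: centre of its underside; x away from the robot, y left, z up (yaw within 0.3). In this frame (mm): x -95..95, y -150..130, top z 100. Left part (y -60..130): chamber under the lid. Right part: flat deck, top z 100, with the catch slide near its front and the relief plunger behind it. Nothing outside shows whether the lid is caught.
- lid (a joint): Lid angle, rad: 0 shut, grows opening, stop 1.25. Grey frame, clear window, 190 x 190 x 8 mm (top at box z 108), about 0.35 kg (varies). Hinged at its far edge along box y. It falls shut from any angle if let go. If the hidden bolt has caught it, it lifts about 0.05 rad (12 mm at the bar) and stops hard; if not, it simply opens.
- lid_bar (a point): Middle of the lid's handle: round steel bar, 12 mm diameter, along box y, held by a bracket 58 mm either side of its middle, 45 mm clear in front of the box's front; at box (-135, 35, 104) mm when shut, 225 mm from the hinge line and 4 mm above the lid's underside. It can turn in a grip as the lid swings. The point turns with the lid.
- lid_hinge (a point): Fixed point on the lid's hinge line, box (90, 35, 100) mm, level with the lid's underside. The line runs along box y; opening lifts the bar and brings it over towards the hinge.
- plunger (a joint): Travel of the relief plunger, m: 0 up, 0.012 down at its stop. Spring return; needs about 2 N to start and 6.5 N at the stop.
- plunger_top (a point): Centre of the top of the plunger's round aluminium mushroom head, 30 mm in diameter, at box (35, -105, 130) mm when up; it moves straight down.
- catch (a joint): Travel of the catch slide, m: 0 as found (caught or not), 0.016 fully outward, which is along box -y (right, away from the lid). About 2 N of friction; stays where left. Drawn beyond about 0.011 and left there, it keeps the hidden bolt clear of the lid.
- catch_top (a point): Centre of the top of the catch slide's black block: 26 mm along box x, 16 mm along y, top 30 mm above the deck; at box (-55, -85, 130) mm as found. The lid's right edge is 17 mm left of the block's left side, its top 8 mm above the deck.
- pin (a joint): Rise of the tell-tale pin, m: 6 mm steel pin in the deck at box (-82, -105, 100) mm, starts flush at 0. Lifting the lid while caught carries it up to about 0.005, where it stays; if the lid is not caught it stays at 0.
- cast: plaster dental cast, horseshoe about 45 mm across, 23 mm tall, lying on the chamber's floor (12 mm above the bench), seen through the window; origin on its underside
- bottle: clear water bottle, 66 mm diameter, 190 mm tall, standing; origin at the centre of its underside
- phone: black phone lying flat, 150 x 74 x 9 mm, long along its x; origin under its centre
- disc: cork-coloured round pad, 68 mm diameter, 12 mm thick; origin under its centre
- jar: small amber jar with white lid, 52 mm diameter, 55 mm tall; origin under its centre
- cast2: plaster dental cast (horseshoe about 45 mm across, 23 mm tall) standing on the bench; origin on its underside
- waxknife: wax knife lying flat on the bench, 180 mm long along its x, wooden handle 11 mm wide, steel blade; origin near its middle, on the bench

How it is judged:
On the way, in this order (a step that is already met when the one before it is completed fails the run):
1. the relief plunger is pressed down to its stop with the lid shut and the catch slide untouched (value of joint plunger above 0.0105 m and value of joint lid below 0.02 rad and value of joint catch below 0.005 m), for 0.2 s.
2. the lid is tugged by its bar, the catch slide still as found (value of joint lid above 0.025 rad and value of joint catch below 0.005 m and contact force between the fingers and lid above 0.5 N and distance between the grasp point and lid_bar below 0.08 m), for 0.1 s.
At the end, for the whole second after the job is handed in: the lid stands still at 0.6 to 1.0 rad, held by the fingers (0.8 N or more, grasp point within 80 mm of the middle of its bar); if the tug found it caught (pin up over 3 mm) the catch slide is drawn over 12.5 of its 16 mm, otherwise it is within 5 mm of where it was (value of joint lid between 0.6 and 1 rad and velocity of joint lid between -0.05 and 0.05 rad/s and contact force between the fingers and lid above 0.8 N and distance between the grasp point and lid_bar below 0.08 m and ((value of joint pin below 0.003 m and value of joint catch below 0.005 m) or (value of joint pin above 0.003 m and value of joint catch above 0.0125 m))); the arm keeps its last pose, push and grip.
It fails at once if the catch slide is drawn (more than 5 mm) without a tug having shown that the lid is caught (value of joint catch above 0.005 m and value of joint pin below 0.003 m).
It fails at once if the cast inside is shifted by more than 15 mm (distance of cast from where it was at the start of the episode above 0.015 m).
It fails at once if something on the bench is shifted by more than 30 mm or tipped (distance of any of bottle, phone, disc, jar, cast2, waxknife from where it was at the start of the episode above 0.03 m or angle between any of bottle, phone, disc, jar, cast2, waxknife's own z axis and vertical above 0.4 rad).
It also fails if it takes over 61 s, if anything falls off the work surface, if the arm or the gripper's body presses on something with over 40 N, if the wrist force passes 120 N, or if a joint passes its speed limit or range.

## Working session

There is one attempt and no reset: what is moved stays moved. The work goes in short steps, Python scripts to look and compute and a tool call to move; the robot and the scene stay as the last step left them, time stands still between calls to the robot, and variables do not carry over. Pictures are saved under pics/ and viewed, at most 10 in all, crops included, and the job is handed in when it is done.

Besides the shell and the picture viewer there is one more tool, called as name(argument=value, ...), one argument or row to a line, values as JSON. jog_arm: Moves the arm, as the interface text tells. Its arguments: {"type":"object","properties":{"steps":{"type":"array"},"squeeze":{"type":"number"}},"required":["steps"]}

```bash
mkdir -p pics; cat > h.py <<'E'
import numpy as np, cv2
from cell import manip
def cam(n,f=None):
    c=manip.read_camera(n)
    np.savez(f'pics/{n}.npz',**c)
    if f: cv2.imwrite(f'pics/{f}.png',c['img'][:,:,::-1])
    return c
def w(c,u,v,z=None):
    z=c['z_map'][int(v),int(u)] if z is None else z
    p=np.array([(u-c['cx'])/c['fx']*z,(v-c['cy'])/c['fy']*z,z])
    return c['R'].T@(p-c['t'])
E
python3 - <<'E'
from h import *
a=cam('top','top1');b=cam('scene','scene1')
o=manip.get_obs();print(o)
E
```

```text
{'time_s': 0.1, 'qpos': array([ 1.00920527,  0.38372962,  0.04382199,  1.59941774, -0.01790299,
        1.16118482, -0.04989154]), 'qvel': array([ 8.23251711e-04, -1.77973023e-03,  1.43119020e-03, -3.46071896e-03,
       -6.48694639e-04,  1.16496256e-03,  7.61008502e-05]), 'joint_torque': array([ 2.12101091e-03, -4.34731686e+01,  1.02893472e+00, -2.50456220e+01,
        1.08545960e-02,  5.46547846e-03,  1.35951777e-05]), 'position': array([ 0.29042663, -0.58061837,  0.25202737]), 'tool_rot': array([-3.13924799e+00,  1.13643133e-04,  4.63891892e-01]), 'force': array([ 0.28722486,  0.30050792, -0.09095285]), 'wrist_torque': array([ 0.00733925,  0.0371454 , -0.01197904]), 'grip_force': 0.0, 'finger_gap': 0.08521713117033083}
```

View pics/top1.png

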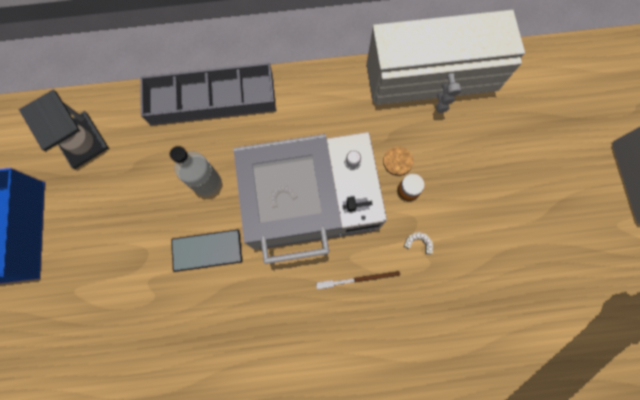

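View pics/scene1.png

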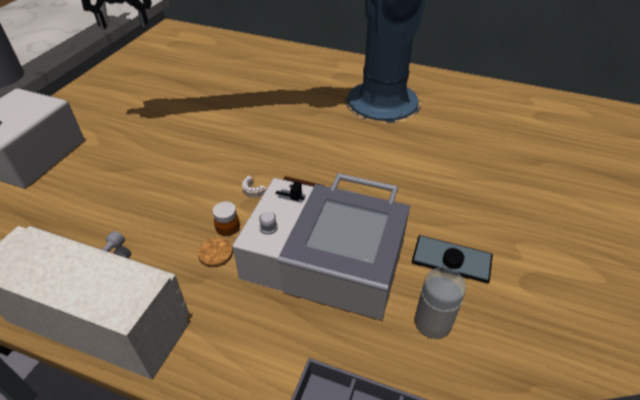

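```bash
python3 - <<'E'
from h import *
c=dict(np.load('pics/top.npz'))
im=c['img'][125:300,225:445,::-1]
cv2.imwrite('pics/crop1.png',cv2.resize(im,None,fx=3.4,fy=3.4,interpolation=cv2.INTER_CUBIC))
for u,v in [(353,158),(350,204),(363,217),(295,257),(337,142),(372,138),(381,220),(240,155),(320,145),(360,180),(413,184),(398,160),(420,243),(358,281)]:
    print(u,v,w(c,u,v).round(4))
E
```

```text
353 158 [ 0.6335 -0.0509  0.1302]
350 204 [ 0.5425 -0.0324  0.1308]
363 217 [ 0.5202 -0.0568  0.1024]
295 257 [0.458  0.0828 0.1085]
337 142 [ 0.6824 -0.0267  0.101 ]
372 138 [ 0.7234 -0.1175  0.0009]
381 220 [ 0.5103 -0.091   0.1011]
240 155 [0.6766 0.1724 0.1055]
320 145 [0.6784 0.0089 0.1051]
360 180 [ 0.5967 -0.0622  0.0986]
413 184 [ 0.5868 -0.1777  0.0566]
398 160 [ 0.6589 -0.1661  0.0114]
420 243 [ 0.4676 -0.1846  0.0008]
358 281 [ 0.4029 -0.0382  0.0093]
```

View pics/crop1.png

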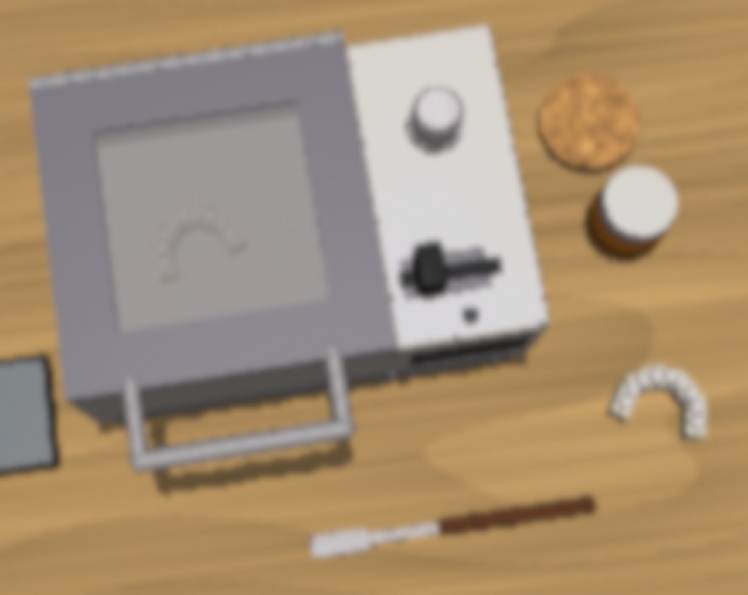

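```bash
python3 - <<'E'
from h import *
c=dict(np.load('pics/top.npz'))
def ray(u,v,z):
    d=c['R'].T@np.array([(u-c['cx'])/c['fx'],(v-c['cy'])/c['fy'],1]); o=-c['R'].T@c['t']
    return (o+d*(z-o[2])/d[2])[:2]
P=[(437,108,.130,35,-105),(430,262,.130,-55,-85),(140,460,.110,-135,93),(345,428,.110,-135,-23),(489,27,.1,95,-150),(548,325,.1,-95,-150),(470,315,.1,-82,-105)]
W=np.array([ray(225+p[0]/3.4,125+p[1]/3.4,p[2]) for p in P]);B=np.array([p[3:] for p in P])/1000
from scipy.spatial.transform import Rotation as R
wm,bm=W.mean(0),B.mean(0);H=(B-bm).T@(W-wm)
yaw=np.arctan2(H[0,1]-H[1,0],H[0,0]+H[1,1]);M=np.array([[np.cos(yaw),-np.sin(yaw)],[np.sin(yaw),np.cos(yaw)]])
t=wm-M@bm;print('yaw',yaw,'t',t);print(((W-(B@M.T+t))*1000).round(1))
for n,b in dict(plunger=(.035,-.105),catch=(-.055,-.085),bar=(-.135,.035),hinge=(.09,.035)).items(): print(n,M@b+t)
np.save('pose.npy',[yaw,*t])
E
```

```text
yaw 0.0402717987833471 t [0.59642258 0.05118102]
[[ 0.3  0.1]
 [ 1.2  0.2]
 [ 0.4 -1.3]
 [-0.3 -0.5]
 [-2.7  0.3]
 [ 0.5  1.5]
 [ 0.6 -0.3]]
plunger [ 0.6356216  -0.05232471]
catch [ 0.54488935 -0.03596441]
bar [0.46012291 0.08071742]
hinge [0.68494048 0.08977613]
```

jog_arm(
  steps=[
    [[0.27, -0.16, 0], [0, 0, -0.57], -1],
    [[0.27, -0.16, 0], [0, 0, -0.57], -1],
    [[0.27, -0.16, 0], [0, 0, -0.57], -1],
    [[0.27, -0.16, 0], [0, 0, -0.57], -1],
    [[0.27, -0.16, 0], [0, 0, -0.57], -1],
    [[0.5447, -0.3177, 0.05], [0, 0, -1.147], -1],
    [[0.5447, -0.3177, 0.05], [0, 0, -1.147], -1],
    [[0.5447, -0.3177, 0.05], [0, 0, -1.147], -1],
    [[0.5447, -0.3177, 0.05], [0, 0, -1.147], -1],
    [[0.5447, -0.3177, 0.05], [0, 0, -1.147], -1],
    [[0.5447, -0.3177, 0.05], [0, 0, -1.147], -1],
    [[0.5447, -0.3177, 0.05], [0, 0, -1.147], -1],
  ],
  squeeze=40,
)

```text
time_s: 1.6
position: [0.6354, -0.0526, 0.2024]
tool_rot: [-3.14, -0.0, 1.613]
force: [0.1, -0.3, 1.0]
finger_gap: -0.0003
grip_force: 0.0
```

jog_arm(
  steps=[
    [[0, 0, 0.04], [0, 0, 0], -1],
    [[0, 0, 0.046], [0, 0, 0], -1],
    [[0, 0, 0.05], [0, 0, 0], -1],
    [[0, 0, 0.054], [0, 0, 0], -1],
    [[0, 0, 0.058], [0, 0, 0], -1],
    [[0, 0, 0.06], [0, 0, 0], -1],
    [[0, 0, 0.061], [0, 0, 0], -1],
  ],
)

```text
time_s: 2.48
position: [0.6366, -0.0546, 0.1433]
tool_rot: [3.14, 0.002, 1.61]
force: [-0.6, -3.1, 4.4]
finger_gap: -0.0
grip_force: 2.4
```

jog_arm(
  steps=[
    [[0, 0, 0.003], [0, 0, 0], -1],
    [[0, 0, 0.005], [0, 0, 0], -1],
    [[0, 0, 0.007], [0, 0, 0], -1],
    [[0, 0, 0.007], [0, 0, 0], -1],
    [[0, 0, 0.007], [0, 0, 0], -1],
  ],
)

```text
time_s: 3.1
position: [0.6368, -0.0546, 0.14]
tool_rot: [3.14, 0.003, 1.61]
force: [-7.9, -3.7, 19.4]
finger_gap: 0.0001
grip_force: 10.0
```

```bash
python3 - <<'E'
from h import *
b=cam('scene')
cv2.imwrite('pics/press.png',cv2.resize(b['img'][130:300,200:420,::-1],None,fx=3.4,fy=3.4,interpolation=cv2.INTER_CUBIC))
E
```

```text
(no output)
```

View pics/press.png

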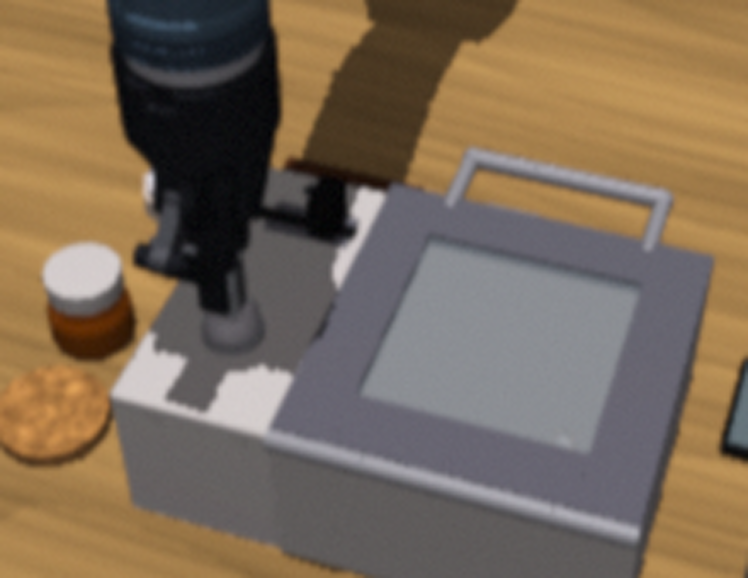

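jog_arm(
  steps=[
    [[0, 0, 0.001], [0, 0, 0], -1],
    [[0, 0, 0.001], [0, 0, 0], -1],
    [[0, 0, -0.03], [0, 0, 0], -1],
    [[0, 0, -0.066], [0, 0, 0], -1],
    [[0.05, -0.06, -0.066], [0, 0, 0], -0.3],
    [[0.1, -0.12, -0.066], [0, 0, 0], -0.3],
    [[0.1404, -0.1697, -0.066], [0, 0, 0], -0.3],
    [[0.1404, -0.1697, -0.066], [0, 0, 0], -0.3],
    [[0.1404, -0.1697, -0.04], [0, 0, 0], -0.3],
    [[0.1404, -0.1697, -0.04], [0, 0, 0], -0.3],
  ],
)

```text
time_s: 4.4
position: [0.4582, 0.0808, 0.1734]
tool_rot: [-3.137, -0.0, 1.613]
force: [-0.7, -0.1, 0.7]
finger_gap: 0.03
grip_force: 0.0
```

```bash
python3 - <<'E'
from h import *
a=cam('wrist','wrist1');o=manip.get_obs();print(o['position'],o['finger_gap'],o['force'])
E
```

```text
[0.45956857 0.08053604 0.17445071] 0.029572272145599172 [0.03636985 0.26331713 0.20063388]
```

View pics/wrist1.png

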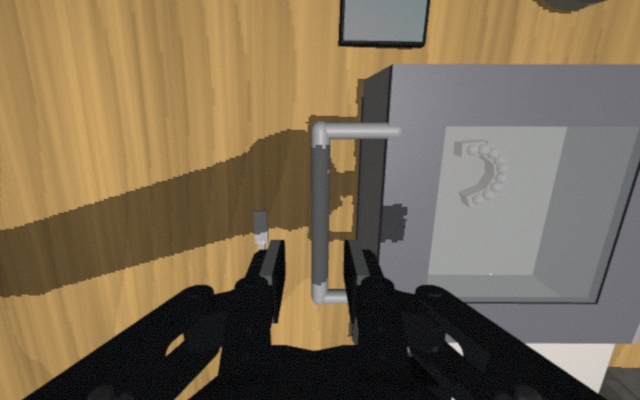

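The bar (column 320) lies between the fingers (columns ~280 and ~350), so I'll descend and grip.

jog_arm(
  steps=[
    [[0, 0, 0.04], [0, 0, 0], -0.3],
    [[0, 0, 0.064], [0, 0, 0], -0.3],
    [[0, 0, 0.064], [0, 0, 0], -0.3],
    [[0, 0, 0.064], [0, 0, 0], -1],
    [[0, 0, 0.064], [0, 0, 0], -1],
    [[0, 0, 0.064], [0, 0, 0], -1],
    [[0, 0, 0.064], [0, 0, 0], -1],
    [[0, 0, 0.064], [0, 0, 0], -1],
  ],
  squeeze=40,
)

```text
time_s: 5.45
position: [0.4618, 0.0803, 0.1125]
tool_rot: [3.139, -0.0, 1.611]
force: [-0.4, -0.0, 6.1]
finger_gap: 0.0107
grip_force: 39.6
```

jog_arm(
  steps=[
    [[0, 0, -0.003], [0, 0, 0], -1],
    [[0, 0, -0.006], [0, 0, 0], -1],
    [[0, 0, -0.009], [0, 0, 0], -1],
    [[0, 0, -0.012], [0, 0, 0], -1],
    [[0, 0, -0.014], [0, 0, 0], -1],
    [[0, 0, -0.016], [0, 0, 0], -1],
    [[0, 0, -0.016], [0, 0, 0], -1],
  ],
)

```text
time_s: 6.32
position: [0.4623, 0.0803, 0.1279]
tool_rot: [3.138, -0.001, 1.611]
force: [6.0, 1.4, -3.1]
finger_gap: 0.0106
grip_force: 38.9
```

jog_arm(
  steps=[
    [[0, 0, -0.003], [0, 0, 0], -1],
    [[0, 0, -0.006], [0, 0, 0], -1],
    [[0, 0, -0.006], [0, 0, 0], -1],
  ],
)

```text
time_s: 6.7
position: [0.463, 0.0803, 0.1343]
tool_rot: [3.136, -0.001, 1.611]
force: [6.2, 1.2, -2.5]
finger_gap: 0.0104
grip_force: 39.3
```

```bash
python3 - <<'E'
from h import *
b=cam('top');o=manip.get_obs();print(o['position'],o['force'])
cv2.imwrite('pics/tug.png',cv2.resize(b['img'][125:300,225:445,::-1],None,fx=3.4,fy=3.4,interpolation=cv2.INTER_CUBIC))
E
```

```text
[0.46301567 0.08028735 0.13421165] [ 6.39363407  1.38852744 -3.78950843]
```

View pics/tug.png

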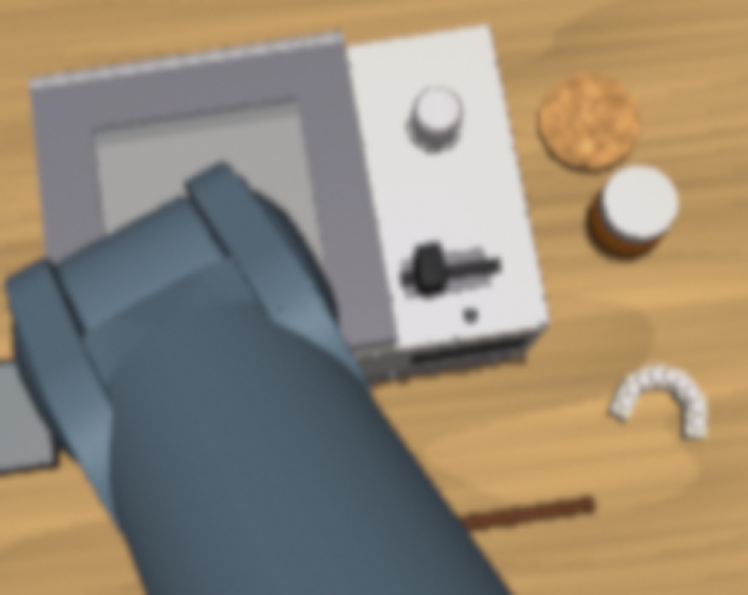

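Lifted 22 mm with only the lid's weight as resistance: the lid is not caught. I leave the catch alone and follow the arc.

jog_arm(
  steps=[
    [[0, 0.0025, -0.0095], [0.02, 0, 0], -1],
    [[0, 0.005, -0.019], [0.05, 0, 0], -1],
    [[0, 0.0078, -0.03], [0.075, 0, 0], -1],
    [[0, 0.0108, -0.0408], [0.1, 0, 0], -1],
    [[0, 0.0148, -0.0515], [0.125, 0, 0], -1],
    [[0, 0.0191, -0.0618], [0.15, 0, 0], -1],
    [[0, 0.024, -0.072], [0.175, 0, 0], -1],
    [[0, 0.0292, -0.082], [0.2, 0, 0], -1],
    [[0, 0.0292, -0.082], [0.2, 0, 0], -1],
  ],
)

```text
time_s: 7.88
position: [0.4898, 0.0814, 0.2151]
tool_rot: [-2.941, -0.001, 1.611]
force: [2.9, 1.1, -1.9]
finger_gap: 0.0106
grip_force: 39.0
```

```bash
python3 - <<'E'
from h import *
b=cam('scene');o=manip.get_obs();print(o['position'],o['force'],o['tool_rot'],o['wrist_torque'])
cv2.imwrite('pics/mid.png',b['img'][100:320,180:520,::-1].repeat(2,0).repeat(2,1))
E
```

```text
[0.48964763 0.08135743 0.21474515] [ 3.69497141  1.92903811 -3.2617179 ] [-2.94163945e+00 -5.08788654e-04  1.61100565e+00] [ 0.35704022 -0.91115896 -0.04791134]
```

View pics/mid.png

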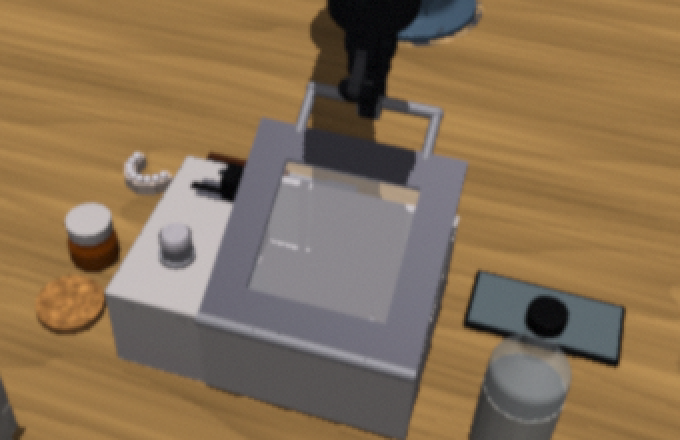

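jog_arm(
  steps=[
    [[0, 0.004, -0.0105], [0.025, 0, 0], -1],
    [[0, 0.0082, -0.021], [0.05, 0, 0], -1],
    [[0, 0.0132, -0.0312], [0.075, 0, 0], -1],
    [[0, 0.0184, -0.0414], [0.1, 0, 0], -1],
    [[0, 0.0243, -0.051], [0.125, 0, 0], -1],
    [[0, 0.0305, -0.0605], [0.15, 0, 0], -1],
    [[0, 0.0305, -0.0605], [0.15, 0, 0], -1],
    [[0, 0.0305, -0.0605], [0.15, 0, 0], -1],
    [[0, 0.0305, -0.0605], [0.15, 0, 0], -1],
    [[0, 0.0305, -0.0605], [0.15, 0, 0], -1],
    [[0, 0.0305, -0.0605], [0.15, 0, 0], -1],
    [[0, 0.0305, -0.0605], [0.15, 0, 0], -1],
  ],
)

```text
time_s: 9.43
position: [0.531, 0.083, 0.2687]
tool_rot: [-2.79, -0.0, 1.611]
force: [-3.5, 0.9, 1.0]
finger_gap: 0.01
grip_force: 39.3
```

```bash
python3 - <<'E'
from h import *
b=cam('scene');c=cam('top');o=manip.get_obs();print(o['position'],o['force'],o['grip_force'])
s=b['img'][100:320,180:520,::-1].repeat(2,0).repeat(2,1)
cv2.imwrite('pics/end.png',s)
t=np.load('pose.npy')
print('TCP angle',np.arctan2(o['position'][2]-.1,.685-o['position'][0]))
# pin: highest point near pin location seen in top depth
v,u=np.mgrid[210:226,356:372];P=np.array([w(c,x,y) for x,y in zip(u.ravel(),v.ravel())])
d=P[:,:2]-np.array([.5187,-.0570]);m=(d**2).sum(1)<.006**2
print('pin z',P[m,2].round(4))
E
```

```text
[0.53102342 0.08300099 0.26879681] [-3.89377563  0.76640328  0.95659084] 39.331825375556946
TCP angle 0.8312812292670916
pin z []
```

View pics/end.png

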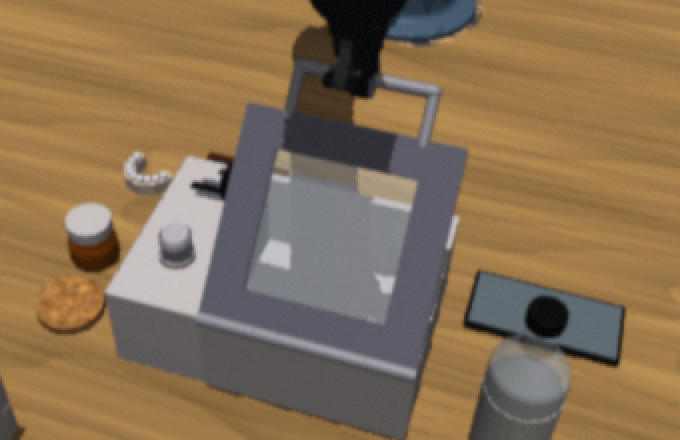

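The lid stands at about 45 degrees with the bar in the fingers, and nothing else has moved. I'm handing it in.

```bash
python3 -c "
from cell import manip
print(manip.finish_job())"
```

```text
the job is handed in; nothing more can be done
None
```

The job is handed in: I pressed the plunger to its stop and the tug found the lid not caught, so I left the catch slide alone. I raised the lid to about 45 degrees and still hold it by its bar (the hand-in returned no verdict).

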